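# Set out the red ink and hold the stamp-pad case open

## Task

Help me re-ink the stamp pad: stand the red ink bottle upright in the round coaster and let go of it, then lift the lid of the stamp-pad case by its steel bar to 60 degrees. The lid falls shut when let go, so finish while still holding it there by the bar; leave the other bottles and small things where they are.

Things in the scene. Friction and masses are not known exactly. Their poses are not given: they have to be found in the camera images.
- red_ink: the ink bottle to set out: dark red glass body with a pale label, black cap; round, about 65 g; body 44 mm in diameter from the bottom to 44 mm up, closed cap 30 mm in diameter from there to 62 mm; origin at the centre of its underside, z axis towards the cap. It starts upright among three bottles at the left, places swapped at random, at least 90 mm apart centre to centre
- blue_ink: a blue ink bottle of the same shape; leave it alone
- green_ink: a green ink bottle of the same shape, one of the three at the left (another green one and a black one stand far back); leave it alone
- coaster: round dark wooden coaster fixed to the surface, 68 mm across and 10 mm high, with a cork-coloured floor 4 mm above the surface inside a rim of 56 mm inner diameter; origin at the centre of its underside, z up
- coaster_floor (a point): centre of the coaster's floor, 4 mm above the surface; the centre of the bottle's underside belongs here
- stamp_case: wooden stamp-pad case fixed to the surface, 100 mm deep (its x), 150 mm wide (its y), 53 mm high with the lid shut; origin at the centre of its underside; its own -x side is the front, with the lid's grip bar, and roughly faces the robot; the lid is hinged along the far (+x) rim and swings clear of everything
- lid_hinge (a point): middle of the lid's hinge line, 53 mm behind the case's centre and 48 mm above the surface; same axes as the case; the hinge line runs along y
- lid_bar (a point): middle of the round steel grip bar on the lid, 10 mm thick, 100 mm long along y. Lid shut: 151 mm in front of the hinge line (-x of the case), 8 mm above it, 56 mm above the surface. It is 48 mm off the lid's front edge on arms at its ends (90 mm apart inside), so pinch it from above with one finger in the gap; being round it turns in the fingers. Axes: x to the hinge, y along the bar
- case_lid (a joint): angle of the lid in rad: 0 shut, grows as it opens; 60 degrees is 1.047. The lid with its bar weighs about 0.25 kg, opens freely and falls shut when let go below about 90 degrees
- stamp: wooden rubber stamp, 30 x 30 x 53 mm; leave it alone
- pink_tape: roll of pink tape, 48 mm across, 15 mm high; leave it alone
- badge: round yellow badge, 38 mm across, 6 mm high; leave it alone
- glue: upright glue stick with a red cap, 26 mm in diameter, 90 mm high; leave it alone
- blue_eraser: blue eraser, 43 x 19 x 12 mm; leave it alone
Mind the look-alikes: they are no part of the job. Leave any orange or turquoise look-alike of the red_ink alone.

How it is judged:
By the outcome, as a careful person would: the job done as asked, in the order asked, and still so for the second after the job is handed in, while the arm keeps its last pose, push and grip.
It also fails if it takes over 72 s, if anything falls off the work surface, if the arm or the gripper's body presses on something with over 40 N, if the wrist force passes 120 N, or if a joint passes its speed limit or range.

## Robot

A 6-joint arm with a two-finger parallel gripper is mounted at the origin on a cart in front of the work surface, level with it; the furniture and walls round the work are solid. World frame = base frame: x ahead of the robot, y to its left, z up, the work surface at z = 0. Lengths are in m, angles in rad, forces in N, time in s.
With the tool pointing down it reaches from about 0.35 to 0.975 m from the base axis. Payload 4.9 kg.
Tool frame: the origin (TCP) lies at the very end of the fingers, on their centre line; the grasp point (between the pads) lies 19 mm behind it; z points along the fingers, y is the line along which they close (so a half turn about z gives the same grasp; the last joint's range is limited). The gripper opens to 85 mm and grips with 20 to 120 N. Pads are 22 mm wide; open, the fingers measure 114 mm over their backs; the gripper's body (76 mm by 85 mm) begins 54 mm behind the grasp point. The pads swing forward as they close: fully open they stand 13 mm farther back than shut.
Start: joints at [1.081, 0.053, 1.613, -0, 1.476, -0.119], TCP at [0.226, 0.583, 0.231] pointing down, gripper open.
Joint ranges: [-3.01, 3.01], [-1.01, 2.22], [0.06, 2.58], [-1.02, 4.17], [0.09, 2.62], [-3.14, 3.14]. Speed limits (rad/s): [2.57, 2.57, 3.14, 3.14, 3.14, 3.14].

## Interface

Orientations are given as a unit quaternion [w, x, y, z].
In Python, from plant import * gives the robot as it stands.
- The arm moves only by the tool jog_arm, never from a script. Its argument "moves" is a list that holds one entry, the list of rows, each a list of 7 numbers: the finger opening in cm, from 0 to 8.54, then the shift along the tool's x, y, z in cm, then the turn, a rotation vector about the tool's x, y, z in rad. A call has 1 to 20 rows; each row shifts and turns the commanded pose from where the row before left it, along the tool's axes as they then stand; what a row does not reach is not made up. A row lasts 1/12 s, in which the tool goes at most 41.7 mm and 7.16 degrees, less where a joint would pass 70% of its speed; a pose out of reach is approached as far as the arm can. A call is refused whole if a number of a shift passes 4.17 or a number of a turn 0.125, either way. A call with a gripper value outside its range is refused whole. The fingers move at their own pace and stop on an object; the grip force is fixed at half the most. Time passes only in rows, so rows that do not move let the fingers close. It gives the time, the measured TCP pose, the force, the opening and the grip force at its end, in the units of the state.
- state(): the state, without advancing time (a new reading comes with each control period).
- grab_frame(name): name is "scene" or "side" or "wrist"; returns a dict with "color" (400x640x3 uint8, blue, green, red), "depth" (400x640 float32, m along the optical axis (not along the pixel's ray), 0 where there is no reading), "fx", "fy", "cx", "cy" (pixels), "R" (3x3) and "t" (3): a world point X has camera coordinates R X + t. Camera axes: x right, y down, z forward; pixel columns grow to the right and rows downward; lengths in m; the calibration is good to about 2 mm. A picture is of the moment at which its call begins.
- job_done(): hands the job in; it is judged then, once.
Trained networks look in a picture, given as the dict that the camera call returned (one of the last four; its "shot" number tells which), for a name from the list of things; names that differ only in an ending like _2 or _b are one class to them, and where a whole thing is asked for, a point or a joint stands for the part that bears it (a point fixed in the world has none). Each returns a list of dicts, best first, with "p" (0 to 1); they miss things now and then, are a little off and sometimes report something else, mostly with a low value. They report only what shows in the picture. A call takes as long as a camera call. They do not tell look-alikes from the thing itself.
- recognise(name, picture): "rect" ([centre column, centre row, width, height] in pixels, round what is visible of it).
- regions_of(name, picture): "pixels" (400x640 bool, what is visible of it) and "rect" ([centre column, centre row, width, height] in pixels, round what is visible of it).
The state is a dict: "time": time; "joint_pos": joint angles; "joint_vel": joint speeds; "joint_efforts": joint torques, N m; "tool_pos": TCP position; "tool_rot": TCP orientation; "contact_force": force on the tool from outside, world axes, zero at the start; "ft_torque": the same for the moment, N m; "gripper_width": opening from 0.0 (shut) to 1.0 (fully open); "grasp_force": force on a finger pad.
Only numpy, scipy, OpenCV 4.12 (cv2) and the standard library are available. Lean on these libraries where they do the work, as an engineer would, in place of code of your own. Each camera call takes 0.05 s, during which the arm holds its last target. There are 200 camera calls.

## Working session

There is one attempt and no reset: what is moved stays moved. The work goes in short steps, Python scripts to look and compute and a tool call to move; the robot and the scene stay as the last step left them, time stands still between calls to the robot, and variables do not carry over. Pictures are saved under pics/ and viewed, at most 10 in all, crops included, and the job is handed in when it is done.

Besides the shell and the picture viewer there is one more tool, called by a JSON object that holds its "name" and its "arguments", one argument or row to a line. jog_arm: Moves the arm, as the interface text tells. Its arguments: {"type":"object","properties":{"moves":{"type":"array"}},"required":["moves"]}

```bash
mkdir -p pics; cat > h.py <<'E'
from plant import *
import numpy as np, cv2
def cloud(f,m=None):
    d=f["depth"]; v,u=np.nonzero((d>0) if m is None else (m&(d>0)))
    z=d[v,u]; c=np.stack([(u-f["cx"])/f["fx"]*z,(v-f["cy"])/f["fy"]*z,z],1)
    return (c-f["t"])@f["R"], f["color"][v,u]
E
python3 - <<'E'
from h import *
fs={}
for n in("scene","side"):
    f=grab_frame(n); fs[n]=f
    cv2.imwrite(f"pics/{n}1.png",f["color"])
    for o in("red_ink","coaster","stamp_case","lid_bar"):
        for r in regions_of(o,f)[:6]:
            P,c=cloud(f,r["pixels"])
            if len(P)<5: continue
            print(n,o,round(r["p"],2),np.round(r["rect"]),len(P),"med",np.median(P,0).round(3),"lo",np.percentile(P,3,axis=0).round(3),"hi",np.percentile(P,97,axis=0).round(3),np.median(c,0))
print(state())
E
```

```text
scene red_ink 0.64 [262. 177.  16.  16.] 134 med [0.577 0.332 0.041] lo [0.561 0.315 0.006] hi [0.609 0.357 0.063] [37.5 47.5 80.5]
scene red_ink 0.48 [237. 169.  10.  19.] 150 med [0.546 0.441 0.034] lo [0.532 0.43  0.006] hi [0.568 0.458 0.061] [  0.  103.  195.5]
scene red_ink 0.45 [265. 185.   8.  17.] 190 med [0.541 0.249 0.034] lo [0.527 0.238 0.004] hi [0.561 0.272 0.062] [  0.  105.5 192. ]
scene red_ink 0.42 [258. 167.  10.  15.] 112 med [0.616 0.417 0.04 ] lo [0.604 0.402 0.01 ] hi [0.638 0.432 0.062] [118. 133.   0.]
scene coaster 0.7 [309. 242.  24.  16.] 279 med [ 0.442 -0.1    0.005] lo [ 0.411 -0.131  0.001] hi [ 0.471 -0.069  0.011] [ 65. 104. 146.]
scene stamp_case 0.8 [308. 199.  48.  34.] 1102 med [0.585 0.049 0.054] lo [ 0.518 -0.019  0.004] hi [0.657 0.125 0.06 ] [110. 118. 147.]
scene lid_bar 0.92 [310. 196.  49.  30.] 750 med [0.595 0.057 0.055] lo [ 0.515 -0.016  0.048] hi [0.66  0.13  0.061] [138. 140. 156.]
side red_ink 0.79 [292. 319.  14.  27.] 335 med [0.547 0.469 0.038] lo [0.53  0.441 0.002] hi [0.568 0.478 0.062] [  6. 103. 214.]
side red_ink 0.73 [288
[... 1090 characters left out ...]
joint_pos': array([ 1.08101925e+00,  5.27020492e-02,  1.61296533e+00, -5.71146209e-06,
        1.47598963e+00, -1.19001030e-01]), 'joint_vel': array([-0.00114034, -0.00168669, -0.0027326 , -0.00297438, -0.0008841 ,
        0.00033226]), 'joint_efforts': array([-7.23465801e-04, -3.93214488e+01, -3.70029223e+01, -8.06969092e-05,
        1.26336148e-03,  4.96622306e-06]), 'tool_pos': array([0.22644256, 0.58248911, 0.23126323]), 'tool_rot': array([-6.93170713e-06,  1.84327658e-01,  9.82864850e-01, -3.15503132e-05]), 'contact_force': array([ 0.91894545, -0.42440318, -0.17938452]), 'ft_torque': array([ 0.03399963, -0.04809417, -0.01670407]), 'grasp_force': 0.0, 'gripper_width': 1.0013767277178527}
```

```bash
python3 - <<'E'
from h import *
a=cv2.imread("pics/scene1.png"); b=cv2.imread("pics/side1.png")
cv2.imwrite("pics/s2.png",np.vstack([cv2.resize(a[140:270,190:410],(800,473))])); cv2.imwrite("pics/d2.png",cv2.resize(b[140:350,200:420],(628,600)))
Ps=[]
for n in("scene","side"):
    f=grab_frame(n); P,c=cloud(f); Ps.append((P,c))
    print("near bottle",n)
    for x,y in((.58,.343),(.546,.455),(.541,.262),(.618,.428)):
        q=P[(np.hypot(P[:,0]-x,P[:,1]-y)<.04)&(P[:,2]>.056)&(P[:,2]<.068)]
        w=P[(np.hypot(P[:,0]-x,P[:,1]-y)<.04)&(P[:,2]>.008)]
        print((q[:,:2].min(0)+q[:,:2].max(0))/2 if len(q) else 0,len(q),"body",w.min(0).round(3),w.max(0).round(3))
    # rim of coaster
    q=P[(np.hypot(P[:,0]-.441,P[:,1]+.098)<.05)&(P[:,2]>.0075)]
    A=np.c_[2*q[:,:2],np.ones(len(q))]; s=np.linalg.lstsq(A,(q[:,:2]**2).sum(1),rcond=None)[0]
    print("coaster",s[:2],np.sqrt(s[2]+s[0]**2+s[1]**2),len(q),q[:,2].max(), (q[:,:2].min(0)+q[:,:2].max(0))/2)
    q=P[(P[:,2]>.046)&(P[:,2]<.066)&(P[:,0]>.45)&(P[:,0]<.75)&(abs(P[:,1]-.06)<.13)]
    print("lid rect",len(q),cv2.minAreaRect(q[:,:2].astype(np.float32)),q[:,2].mean())
    np.save(f"pics/{n}.npy",q)
E
```

```text
near bottle scene
[0.5879065 0.3365777] 28 body [0.557 0.318 0.009] [0.608 0.358 0.063]
[0.55072389 0.45214562] 29 body [0.529 0.426 0.008] [0.574 0.472 0.063]
[0.54938283 0.26154957] 31 body [0.526 0.234 0.008] [0.569 0.278 0.063]
[0.62339508 0.41964896] 27 body [0.6   0.399 0.008] [0.646 0.436 0.064]
coaster [ 0.4424964  -0.10005707] 0.029929321185036557 94 0.012885399750912584 [ 0.4435498  -0.09857859]
lid rect 778 ((0.6001154780387878, 0.03756265342235565), (0.16311423480510712, 0.18841767311096191), 17.98235321044922) 0.05519095708016914
near bottle side
[0.58472316 0.34237515] 72 body [0.564 0.324 0.008] [0.607 0.366 0.064]
[0.54923912 0.45887628] 93 body [0.528 0.442 0.008] [0.571 0.479 0.065]
[0.54604658 0.26529583] 64 body [0.524 0.25  0.008] [0.569 0.287 0.064]
[0.62435773 0.42789941] 88 body [0.601 0.408 0.008] [0.646 0.449 0.064]
coaster [ 0.44001032 -0.09225046] 0.030230443294577223 46 0.013562498025227158 [ 0.44038806 -0.09357822]
lid rect 1084 ((0.6131214499473572, 0.023116186261177063), (0.18005263805389404, 0.237492173910141), 32.29252624511719) 0.05395102047793845
```

View pics/s2.png

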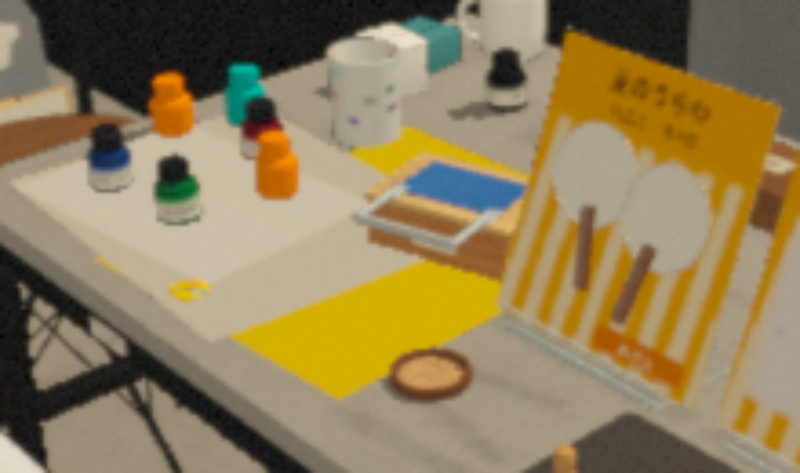

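View pics/d2.png

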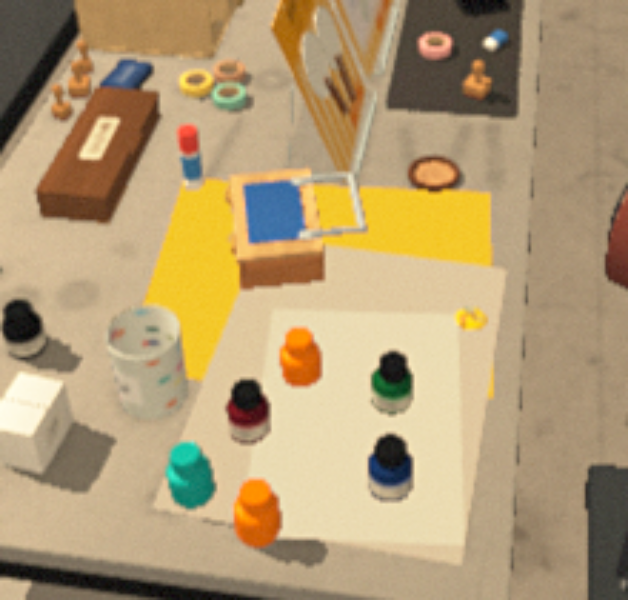

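The scene and side crops agree. Red is at about (262,127) in the scene crop and (248,410) in the side crop, between an orange and the turquoise look-alike. The case has its bar towards the robot, and the coaster is at (430,373) in the scene crop, near a tall striped board. I'll approach above the red bottle.

{"name": "jog_arm", "arguments": {
  "moves": [
    [[8.5,-3,-0.68,0,0,0,0],[8.5,-3,-0.68,0,0,0,0],[8.5,-3,-0.68,0,0,0,0],[8.5,-3,-0.68,0,0,0,0],[8.5,-3,-0.68,0,0,0,0],[8.5,-3,-0.68,0,0,0,0],[8.5,-3,-0.68,0,0,0,0],[8.5,-3,-0.68,0,0,0,0],[8.5,-3,-0.68,0,0,0,0],[8.5,-3,-0.68,0,0,0,0],[8.5,-3,-0.68,0,0,0,0],[8.5,-3,-0.68,0,0,0,0]]
  ]
}}

```text
time: 1.6
tool_pos: [0.5336, 0.375, 0.2314]
tool_rot: [0.0, 0.184, 0.983, 0.0]
contact_force: [0.4, 0.1, -0.5]
gripper_width: 0.99
grasp_force: 0.0
```

{"name": "jog_arm", "arguments": {
  "moves": [
    [[8.5,0,0,0,0,0,0.12],[8.5,0,0,0,0,0,0.12],[8.5,0,0,0,0,0,0.12],[8.5,0,0,0,0,0,0.12],[8.5,0,0,0,0,0,0.12],[8.5,0,0,0,0,0,0.12],[8.5,0,0,0,0,0,0.12],[8.5,0,0,0,0,0,0.12],[8.5,0,0,0,0,0,0.12],[8.5,0,0,0,0,0,0.12],[8.5,0,0,0,0,0,0.12],[8.5,0,0,0,0,0,0.12],[8.5,0,0,0,0,0,0.12],[8.5,0,0,0,0,0,0],[8.5,0,0,0,0,0,0]]
  ]
}}

```text
time: 2.85
tool_pos: [0.5324, 0.376, 0.2313]
tool_rot: [0.0, 0.821, 0.57, 0.0]
contact_force: [-0.6, 0.5, -0.5]
gripper_width: 0.995
grasp_force: 0.0
```

```bash
cat >> h.py <<'E'
from scipy.spatial.transform import Rotation as Ro
def tool():
    s=state(); w,x,y,z=s["tool_rot"]; M=Ro.from_quat([x,y,z,w]).as_matrix(); return s["tool_pos"],M,s
def rel(p):
    t,M,s=tool(); print("tcp",t.round(4),"yang",np.degrees(np.arctan2(M[1,1],M[0,1])).round(1),"z",M[:,2].round(3),"delta cm",(M.T@(np.array(p)-t)*100).round(2),"w",round(s["gripper_width"],3),"t",round(s["time"],2),"F",s["contact_force"].round(1))
E
python3 - <<'E'
from h import *
rel([.586,.340,.013])
f=grab_frame("wrist"); cv2.imwrite("pics/w1.png",f["color"])
P,c=cloud(f); print("cam",(-f["R"].T@f["t"]).round(3))
for o in("red_ink",):
    for r in regions_of(o,f):
        p,cc=cloud(f,r["pixels"])
        if len(p)<20: continue
        q=p[p[:,2]>.057]; print(round(r["p"],2),np.round(r["rect"]),np.median(cc,0),"cap",len(q),((q[:,:2].min(0)+q[:,:2].max(0))/2).round(4) if len(q) else 0,q.mean(0).round(4) if len(q) else 0,np.ptp(q[:,:2],axis=0) if len(q) else 0)
# case yaw & obstacles
A=np.vstack([np.load("pics/scene.npy"),np.load("pics/side.npy")])
for n in("scene","side"):
    P,c=cloud(grab_frame(n))
    m=(P[:,2]>.03)&(P[:,0]>.3)&(P[:,0]<.75)&(P[:,1]>-.3)&(P[:,1]<.25)&(P[:,2]<.5)
    Q=P[m]
    H=np.full((22,19),0)
    for x,y,z in Q:
        i=int((.25-y)/.025);j=int((x-.3)/.025)
        if 0<=i<22 and 0<=j<19:H[i,j]=max(H[i,j],int(z*100))
    print(n,"rows y .25->-.3, cols x .3->.75");print(H)
E
```

```text
tcp [0.5324 0.376  0.2313] yang -20.5 z [ 0.  0. -1.] delta cm [-1.5   6.27 21.83] w 0.995 t 2.85 F [-0.6  0.5 -0.5]
cam [0.557 0.445 0.373]
0.77 [365. 249.  42.  46.] [ 47.  89. 171.] cap 469 [0.5474 0.263 ] [0.5475 0.2638 0.0601] [0.02923995 0.02939803]
0.66 [313.  98.  43.  39.] [ 60. 118. 225.] cap 739 [0.5499 0.4562] [0.5501 0.4565 0.0601] [0.02991576 0.02966894]
0.6 [387. 105.  44.  42.] [120. 136.  52.] cap 731 [0.6243 0.425 ] [0.624  0.4254 0.0601] [0.02889595 0.02998546]
scene rows y .25->-.3, cols x .3->.75
[[ 0  0  0  0  0  0  0  0  0  6  5  0  0  0  0  0  0  0  0]
 [ 0  0  0  0  0  0  0  0  0  0  0  0  0  0  0  0  0  0  0]
 [ 0  0  0  0  0  0  0  0  0  0  0  0  0  0  0  0  0  0  0]
 [ 0  0  0  0  0  0  0  0  0  0  0  0  0  0  0  0  0  0  0]
 [ 0  0  0  0  0  0  0  0  0  0  0  5  5  5  0  0  0  0  0]
 [ 0  0  0  0  0  0  0  0  0  5  5  5  5  5  5  0  0  0  0]
 [ 0  0  0  0  0  0  0  0  6  6  6  5  5  5  5  0  0  0  0]
 [ 0  0  0  0  0  0  0  0  6  0  5  5  5  5  5  4  0  0  0]
 [ 0  0  0  0  0  0  0  0  6  6  5  5  5  5  5  0  0  0  0]
 [ 0  0  0  0  0  0  0  0  6  6  4  6
[... 1401 characters left out ...]
 0  0  0  6  5  0  0  0  0  0  0  9  0]
 [ 0  0  0  0  0  0  0  0  0  0  0  0  0  0  0  0  0  9  0]
 [ 0  0  0  0  0  0  0  0  0  0  7  9  0  0  0  0  0  0  0]
 [ 0  0  0  0  0  0  0  0  0  0  7 10  0  0  0  0  0  0  0]
 [ 0  0  0  0  0  0  0  0  0  0  7 10  0  0  0  0  0  0  0]
 [ 0  0  0  0  0  0  0  0  0  0  8  9  0  0  0  0  0  0  0]
 [ 0  0  0  0  0  0  0  0  0  0  6  0  0  0  0  0  0  0  0]
 [ 0  0  0  0  0  0  0  0  0  0  6  0  0  0  0  0  0  0  0]
 [ 0  0  0  0  0  0  0  0  0  0  4  0  0  0  0  0  0  0  0]
 [ 0  0  0  0  0  0  0  0  0  0  3  0  0  0  0  0  0  0  0]
 [ 0  0  0  0  0  0  0  0  0  0  0  0  0  0  0  0  0  0  0]
 [ 0  0  0  5  5  0  0  0  0  0  0  0  0  0  0  0  0  0  0]]
```

View pics/w1.png

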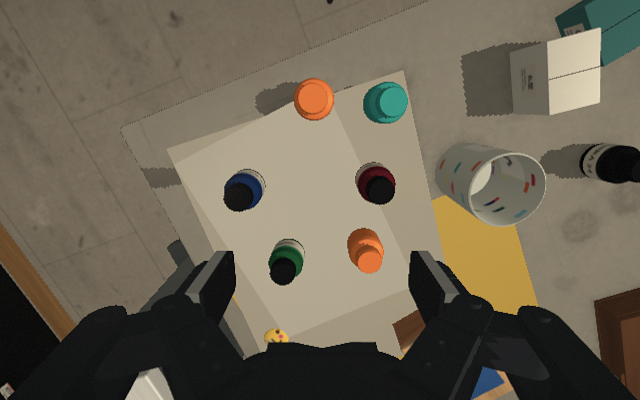

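The wrist view shows the red bottle's black cap at about (378,190), between turquoise (385,103) and orange (366,250). I'll measure it from its pixels.

```bash
python3 - <<'E'
from h import *
f=grab_frame("wrist"); P,c=cloud(f)
w=P[np.hypot(P[:,0]-.586,P[:,1]-.34)<.045]
q=w[w[:,2]>.057]; print(len(q),(q[:,:2].min(0)+q[:,:2].max(0))/2,q.mean(0),np.ptp(q,axis=0))
q=q[q[:,2]>.0585];(print(cv2.minEnclosingCircle(q[:,:2].astype(np.float32))))
rel([.586,.340,.013])
E
```

```text
15796 [0.58324453 0.35320171] [0.58470888 0.36225737 0.28896442] [0.0420704  0.05555473 0.2661955 ]
((0.5786327719688416, 0.35339540243148804), 0.029880166053771973)
tcp [0.5324 0.376  0.2313] yang -20.6 z [ 0.  0. -1.] delta cm [-1.49  6.28 21.83] w 0.994 t 3.1 F [ 0.7 -0.1  0.2]
```

```bash
python3 - <<'E'
from h import *
f=grab_frame("wrist"); P,c=cloud(f)
q=P[(np.hypot(P[:,0]-.586,P[:,1]-.34)<.035)&(abs(P[:,2]-.062)<.004)]
print(len(q),q.mean(0),np.ptp(q,axis=0),cv2.minEnclosingCircle(q[:,:2].astype(np.float32)))
p=np.r_[(q[:,:2].min(0)+q[:,:2].max(0))/2,.013]; print(p); rel(p)
E
```

```text
552 [0.58580553 0.34027448 0.06006483] [0.02908572 0.02970658 0.0043793 ] ((0.5854313373565674, 0.3400411903858185), 0.015285955742001534)
[0.5858498  0.33969303 0.013     ]
tcp [0.5324 0.376  0.2313] yang -20.6 z [-0. -0. -1.] delta cm [-1.52  6.28 21.83] w 0.993 t 3.15 F [ 0.3  0.7 -0.6]
```

{"name": "jog_arm", "arguments": {
  "moves": [
    [[8.5,-0.5,2.1,0,0,0,0],[8.5,-0.5,2.1,0,0,0,0],[8.5,-0.5,2.1,0,0,0,0],[8.5,0,0,2.5,0,0,0],[8.5,0,0,2.5,0,0,0],[8.5,0,0,2.5,0,0,0],[8.5,0,0,2.5,0,0,0],[8.5,0,0,2.5,0,0,0],[8.5,0,0,2,0,0,0],[8.5,0,0,0,0,0,0],[8.5,0,0,0,0,0,0]]
  ]
}}

```text
time: 4.07
tool_pos: [0.5851, 0.3393, 0.0849]
tool_rot: [-0.0, 0.822, 0.569, -0.002]
contact_force: [0.1, 0.3, 0.5]
gripper_width: 0.996
grasp_force: 0.0
```

```bash
python3 - <<'E'
from h import *
rel([.5856,.340,.013])
E
```

```text
tcp [0.5851 0.3393 0.0849] yang -20.6 z [-0.003 -0.001 -1.   ] delta cm [0.09 0.04 7.19] w 0.996 t 4.07 F [0.1 0.3 0.5]
```

{"name": "jog_arm", "arguments": {
  "moves": [
    [[8.5,0,0,2,0,0,0],[8.5,0,0,2,0,0,0],[8.5,0.1,0.1,1.7,0,0,0],[8.5,0,0,1.5,0,0,0],[8.5,0,0,0,0,0,0],[3,0,0,0,0,0,0],[3,0,0,0,0,0,0],[3,0,0,0,0,0,0],[3,0,0,0,0,0,0],[3,0,0,0,0,0,0],[3,0,0,0,0,0,0],[3,0,0,0,0,0,0],[3,0,0,0,0,0,0],[3,0,0,0,0,0,0],[3,0,0,0,0,0,0]]
  ]
}}

```text
time: 5.32
tool_pos: [0.5891, 0.3411, 0.0168]
tool_rot: [0.0, 0.822, 0.569, 0.002]
contact_force: [-0.6, 0.2, 6.4]
gripper_width: 0.478
grasp_force: 61.2
```

{"name": "jog_arm", "arguments": {
  "moves": [
    [[3,0,0,-0.5,0,0,0],[3,0,0,-1.5,0,0,0],[3,0,0,-2.5,0,0,0],[3,0,0,-3,0,0,0],[3,0,0,-3,0,0,0],[3,0,0,-3,0,0,0],[3,0,0,-1.5,0,0,0],[3,0,0,0,0,0,0],[3,0,0,0,0,0,0]]
  ]
}}

```text
time: 6.07
tool_pos: [0.5876, 0.3404, 0.1649]
tool_rot: [0.0, 0.822, 0.569, 0.001]
contact_force: [-0.3, -0.6, -3.2]
gripper_width: 0.481
grasp_force: 60.7
```

```bash
python3 - <<'E'
from h import *
rel([.4415,-.097,.20])
f=grab_frame("wrist"); b=grab_frame("side"); g=grab_frame("scene")
for o in("red_ink",):
  for F in(b,g):
    for r in regions_of(o,F):
        p,cc=cloud(F,r["pixels"])
        if len(p)<20: continue
        print(F["shot"],round(r["p"],2),np.round(r["rect"]),np.median(cc,0),np.median(p,0).round(3),p.min(0).round(3),p.max(0).round(3))
cv2.imwrite("pics/c3.png",np.hstack([cv2.resize(f["color"],(480,300)),cv2.resize(b["color"][220:320,240:340],(300,300),interpolation=2)]))
E
```

```text
tcp [0.5876 0.3404 0.1649] yang -20.6 z [ 0.001  0.001 -1.   ] delta cm [-46.08   1.74  -3.55] w 0.481 t 6.07 F [-0.3 -0.6 -3.2]
11 0.81 [305. 265.  14.  25.] [  7. 108. 220.] [0.543 0.276 0.037] [0.524 0.214 0.002] [0.567 0.287 0.063]
11 0.73 [283. 248.  18.  26.] [ 33.  28. 100.] [0.585 0.356 0.182] [0.567 0.33  0.148] [0.605 0.365 0.209]
11 0.59 [291. 319.  16.  25.] [  2. 100. 216.] [0.546 0.47  0.039] [0.529 0.445 0.001] [0.569 0.48  0.064]
11 0.55 [311. 215.  36.  24.] [159.  170.5 197.5] [0.585 0.057 0.054] [ 0.505 -0.077 -0.007] [0.632 0.129 0.064]
12 0.65 [258. 141.  14.  22.] [36. 30. 90.] [0.578 0.325 0.177] [ 0.56   0.311 -0.41 ] [1.347 1.553 0.208]
12 0.65 [266. 185.  12.  19.] [  0. 107. 193.] [0.542 0.249 0.034] [ 0.525  0.235 -0.001] [0.637 0.367 0.065]
12 0.51 [257. 167.  10.  12.] [119. 134.   0.] [0.618 0.411 0.034] [0.602 0.394 0.001] [0.643 0.436 0.064]
12 0.45 [237. 169.  12.  25.] [  0. 102. 192.] [0.546 0.443 0.035] [ 0.527  0.429 -0.594] [1.348 1.76  0.066]
```

View pics/c3.png

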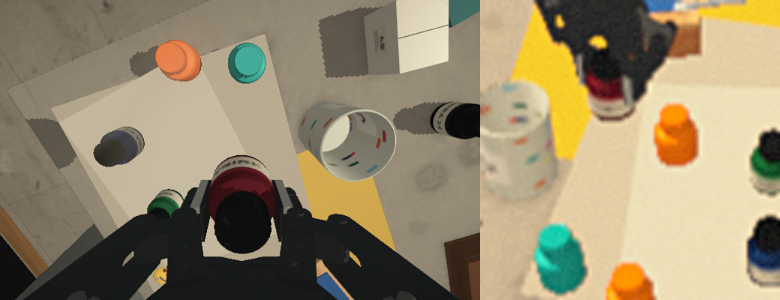

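Red is held upright in the fingers (wrist view, cap at (243,222)). The other bottles are undisturbed. Next I'll go past the coaster so the wrist camera can measure it.

{"name": "jog_arm", "arguments": {
  "moves": [
    [[3,-1.5,0.1,-0.2,0,0,0],[3,-3,0.1,-0.2,0,0,0],[3,-3,0.1,-0.2,0,0,0],[3,-3,0.1,0,0,0,0],[3,-3,0.1,0,0,0,0],[3,-3,0.1,0,0,0,0],[3,-3,0.1,0,0,0,0],[3,-3,0.1,0,0,0,0],[3,-3,0.1,0,0,0,0],[3,-3,0.1,0,0,0,0],[3,-3,0.1,0,0,0,0],[3,-3,0.1,0,0,0,0],[3,-3,0.1,0,0,0,0],[3,-3,0.1,0,0,0,0],[3,-3,0.1,0,0,0,0],[3,-3,0.1,0,0,0,0],[3,-3,0.1,0,0,0,0],[3,-2,0,0,0,0,0],[3,0,0,0,0,0,0]]
  ]
}}

```text
time: 7.9
tool_pos: [0.4204, -0.1501, 0.1693]
tool_rot: [-0.0, 0.824, 0.567, -0.001]
contact_force: [-0.4, 1.6, -1.4]
gripper_width: 0.48
grasp_force: 60.7
```

```bash
cat > m.py <<'E'
from h import *
rel([.4415,-.097,.16])
f=grab_frame("wrist"); P,c=cloud(f); np.savez("pics/w2.npz",P=P,c=c); cv2.imwrite("pics/w2.png",f["color"])
t=tool()[0]
for r in regions_of("coaster",f)[:2]:
    p,_=cloud(f,r["pixels"]); q=p[p[:,2]>.007]
    print("coaster",round(r["p"],2),r["rect"],len(p),(p[:,:2].min(0)+p[:,:2].max(0))/2,np.ptp(p[:,:2],axis=0),"rimz",np.percentile(p[:,2],95),cv2.minEnclosingCircle(q[:,:2].astype(np.float32)))
    i=p[(p[:,2]<.0065)]; print("floor",np.median(i,0))
q=P[(np.hypot(*(P[:,:2]-t[:2]).T)<.03)&(P[:,2]>t[2]+.035)&(P[:,2]<t[2]+.055)]
print("cap",len(q),(q[:,:2].min(0)+q[:,:2].max(0))/2-t[:2],np.ptp(q,axis=0),np.percentile(q[:,2],[50,90]))
for r in regions_of("lid_bar",f)[:2]:
    p,_=cloud(f,r["pixels"]); print("bar",round(r["p"],2),r["rect"],p.min(0).round(3),p.max(0).round(3))
E
python3 m.py
```

```text
tcp [ 0.4204 -0.1501  0.1693] yang -20.9 z [-0.002 -0.    -1.   ] delta cm [5.72 0.08 0.92] w 0.48 t 7.9 F [-0.4  1.6 -1.4]
coaster 0.77 [324.2, 124.5, 66.3, 68.8] 3796 [ 0.44033827 -0.09756137] [0.06919681 0.06910594] rimz 0.009643851916817915 ((0.4410538375377655, -0.09741012006998062), 0.033843424171209335)
floor [ 0.4413883  -0.09660347  0.0035322 ]
cap 6360 [0.00166979 0.00017589] [0.05659866 0.0401821  0.01998185] [0.21242628 0.21630919]
```

View pics/w2.png

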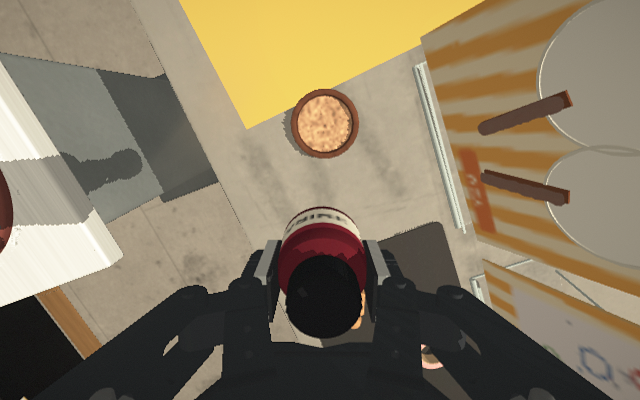

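The wrist view shows the coaster at (324,124). The bottle is still in the grip, cap at (325,296). I'll find the cap's offset from the TCP.

```bash
python3 - <<'E'
from h import *
f=grab_frame("wrist"); t,M,s=tool()
m=np.zeros((400,640),bool); m[250:345,283:368]=1
m&=f["color"].max(2)<60
P,_=cloud(f,m); 
zt=np.percentile(P[:,2],[50,70,80]); print(zt-t[2],t)
q=P[(abs(P[:,2]-zt[1])<.003)]; q=q[np.hypot(*(q[:,:2]-np.median(q[:,:2],0)).T)<.017]
c,r=cv2.minEnclosingCircle(q[:,:2].astype(np.float32)); print(len(q),c,r,q.mean(0)); d=np.r_[np.array(c)-t[:2]]; print("off world",d,"tool",M.T@np.r_[d,0])
a=np.c_[q[:,:2]-q[:,:2].mean(0),np.ones(len(q))]; print("tilt",np.linalg.lstsq(a,q[:,2],rcond=None)[0])
tgt=np.r_[np.array([.4411,-.0973])-d,.16]; rel(tgt)
E
```

```text
[0.0429193  0.04337441 0.0436304 ] [ 0.42179367 -0.14686555  0.1696378 ]
3878 (0.42064714431762695, -0.1478344202041626) 0.015359441749751568 [ 0.42083586 -0.14684388  0.21276288]
off world [-0.00114653 -0.00096887] tool [-1.31022667e-03 -7.32493078e-04  9.85421514e-08]
tilt [-0.01651708  0.00332455  0.21276288]
tcp [ 0.4218 -0.1469  0.1696] yang -20.6 z [-0.001  0.001 -1.   ] delta cm [5.45 0.14 0.97] w 0.481 t 8.1 F [ 0.  -0.3 -1.4]
```

{"name": "jog_arm", "arguments": {
  "moves": [
    [[3,1.5,0.1,0,0,0,0],[3,2,0,0,0,0,0],[3,1.5,0,0,0,0,0],[3,0.4,0,0,0,0,0],[3,0,0,2.5,0,0,0],[3,0,0,3,0,0,0],[3,0,0,3,0,0,0],[3,0,0,2.5,0,0,0],[3,0,0,1.5,0,0,0],[3,0,0,0,0,0,0],[3,0,0,0,0,0,0],[3,0,0,0,0,0,0]]
  ]
}}

```text
time: 9.1
tool_pos: [0.4428, -0.0976, 0.0466]
tool_rot: [0.001, 0.822, 0.569, 0.0]
contact_force: [0.7, -0.1, -0.4]
gripper_width: 0.481
grasp_force: 60.8
```

```bash
python3 - <<'E'
from h import *
rel([.442,-.0967,.021])
E
```

```text
tcp [ 0.4428 -0.0976  0.0466] yang -20.6 z [ 0.002 -0.001 -1.   ] delta cm [ 0.06 -0.12  2.56] w 0.481 t 9.1 F [ 0.7 -0.1 -0.4]
```

{"name": "jog_arm", "arguments": {
  "moves": [
    [[3,0,-0.1,1,0,0,0],[3,0,0,0.7,0,0,0],[3,0,0,0.5,0,0,0],[3,0,0,0.2,0,0,0],[3,0,0,0.1,0,0,0],[3,0,0,0,0,0,0],[3,0,0,0,0,0,0]]
  ]
}}

```text
time: 9.68
tool_pos: [0.4405, -0.0969, 0.0208]
tool_rot: [-0.001, 0.822, 0.569, -0.001]
contact_force: [-3.3, 2.2, 6.3]
gripper_width: 0.48
grasp_force: 61.4
```

{"name": "jog_arm", "arguments": {
  "moves": [
    [[4.6,0,0,0,0,0,0],[5,0,0,0,0,0,0],[5.5,0,0,0,0,0,0],[6,0,0,0,0,0,0],[7,0,0,0,0,0,0],[7.5,0,0,0,0,0,0],[7.5,0,0,0,0,0,0]]
  ]
}}

```text
time: 10.27
tool_pos: [0.4409, -0.0971, 0.0203]
tool_rot: [-0.0, 0.822, 0.569, -0.0]
contact_force: [0.5, 1.0, 0.9]
gripper_width: 0.88
grasp_force: 0.0
```

{"name": "jog_arm", "arguments": {
  "moves": [
    [[7.5,0,0,-0.5,0,0,0],[7.5,0,0,-1,0,0,0],[7.5,0,0,-1.5,0,0,0],[7.5,0,0,-2,0,0,0],[7.5,0,0,-3,0,0,0],[7.5,0,0,-3,0,0,0],[7.5,0,0,-3,0,0,0],[7.5,0,0,0,0,0,0],[7.5,-2,0,0,0,0,0],[7.5,-3,0,0,0,0,0],[7.5,-2,0,0,0,0,0],[7.5,0,0,0,0,0,0]]
  ]
}}

```text
time: 11.27
tool_pos: [0.4156, -0.1649, 0.1611]
tool_rot: [0.001, 0.823, 0.568, -0.0]
contact_force: [0.7, 1.1, 0.3]
gripper_width: 0.874
grasp_force: 0.0
```

```bash
python3 - <<'E'
from h import *
rel([.442,-.0967,.021])
for n in("wrist","side"):
    f=grab_frame(n); cv2.imwrite(f"pics/p_{n}.png",f["color"])
    P,c=cloud(f); 
    q=P[(np.hypot(P[:,0]-.441,P[:,1]+.0973)<.035)&(P[:,2]>.056)&(P[:,2]<.073)]
    print(n,len(q),np.percentile(q[:,2],[10,50,90]) if len(q) else 0)
    q=q[(q[:,2]>.061)]; 
    if len(q): print(cv2.minEnclosingCircle(q[:,:2].astype(np.float32)),q.mean(0)); print(np.linalg.lstsq(np.c_[q[:,:2]-q[:,:2].mean(0),np.ones(len(q))],q[:,2],rcond=None)[0])
    for r in regions_of("lid_bar",f)[:2]:
        p,_=cloud(f,r["pixels"]); print("bar",round(r["p"],2),r["rect"],p.min(0).round(3),p.max(0).round(3))
a=cv2.imread("pics/p_wrist.png");b=cv2.imread("pics/p_side.png")
cv2.imwrite("pics/p.png",np.hstack([cv2.resize(a,(480,300)),cv2.resize(b[150:250,280:380],(300,300),interpolation=2)]))
E
```

```text
tcp [ 0.4156 -0.1649  0.1611] yang -20.8 z [ 0.001 -0.002 -1.   ] delta cm [ 7.34  0.03 14.  ] w 0.874 t 11.27 F [0.7 1.1 0.3]
wrist 1223 [0.0630024  0.06415761 0.06515467]
((0.43887919187545776, -0.09878759831190109), 0.015401007607579231) [ 0.43888136 -0.09852675  0.06411812]
[-0.00306436  0.03224048  0.06411812]
side 43 [0.0589562  0.06365706 0.0662485 ]
((0.43710073828697205, -0.09479327499866486), 0.015484207309782505) [ 0.43748767 -0.09461495  0.06407106]
[ 0.00314507 -0.00049354  0.06407106]
bar 0.7 [305.1, 216.2, 49.3, 29.4] [ 0.503 -0.062 -0.002] [0.69  0.148 0.064]
```

View pics/p.png

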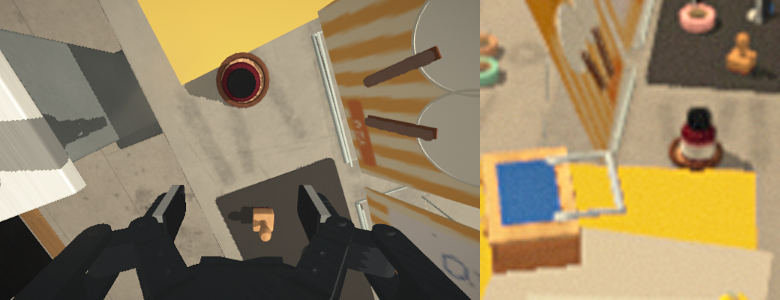

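The bottle stands upright in the coaster: wrist view (242,82), side crop (698,140), cap top level and about 2 mm off centre. Now the bar.

{"name": "jog_arm", "arguments": {
  "moves": [
    [[8.5,0,0,-2,0,0,0],[8.5,0,0,-3,0,0,0],[8.5,0,0,-2,0,0,0],[8.5,2,0.3,0,0,0,0],[8.5,3,0.4,0,0,0,0],[8.5,3,0.4,0,0,0,0],[8.5,3,0.4,0,0,0,0],[8.5,3,0.3,0,0,0,0],[8.5,3,0.3,0,0,0,0],[8.5,0,0,0,0,0,0],[8.5,0,0,0,0,0,0]]
  ]
}}

```text
time: 12.38
tool_pos: [0.4959, -0.0088, 0.2301]
tool_rot: [-0.0, 0.821, 0.571, -0.0]
contact_force: [0.3, -0.3, 0.6]
gripper_width: 0.996
grasp_force: 0.0
```

```bash
python3 - <<'E'
from h import *
rel([.442,-.0967,.021])
f=grab_frame("wrist"); cv2.imwrite("pics/b1.png",f["color"]); np.savez("pics/b1.npz",**{k:f[k] for k in("color","depth","fx","fy","cx","cy","R","t")})
for o in("lid_bar","stamp_case"):
    for r in regions_of(o,f)[:2]:
        p,_=cloud(f,r["pixels"]); print(o,round(r["p"],2),r["rect"],np.percentile(p,[2,98],axis=0).round(3))
P,c=cloud(f); q=P[(P[:,2]>.04)&(P[:,2]<.068)&(P[:,0]>.45)&(P[:,0]<.72)&(abs(P[:,1]-.06)<.15)]
q=q.astype(np.float32); print(cv2.minAreaRect(q[:,:2]),len(q))
E
```

```text
tcp [ 0.4959 -0.0088  0.2301] yang -20.4 z [-0.001 -0.    -1.   ] delta cm [-10.11  -1.98  20.91] w 0.996 t 12.38 F [ 0.3 -0.3  0.6]
lid_bar 0.66 [397.4, 88.8, 194.7, 177.6] [[ 0.515 -0.014  0.051]
 [ 0.672  0.125  0.06 ]]
lid_bar 0.31 [306.4, 254.6, 32.8, 51.3] [[ 0.421 -0.11   0.011]
 [ 0.46  -0.076  0.065]]
stamp_case 0.83 [395.5, 87.2, 192.6, 174.0] [[ 0.516 -0.014  0.03 ]
 [ 0.674  0.125  0.06 ]]Traceback (most recent call last):
  File "<stdin>", line 8, in <module>
cv2.error: OpenCV(4.12.0) /io/opencv/modules/imgproc/src/convhull.cpp:143: error: (-215:Assertion failed) total >= 0 && (depth == CV_32F || depth == CV_32S) in function 'convexHull'
```

View pics/b1.png

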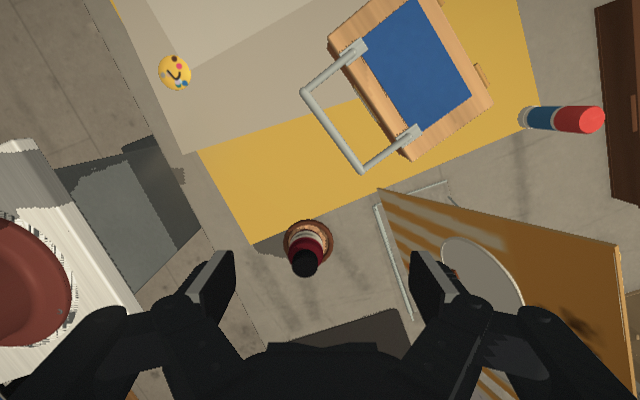

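The wrist view shows the bar running from (305,93) to (362,170), the case beyond it, and the bottle still upright at (305,248).

```bash
python3 - <<'E'
from h import *
f=dict(np.load("pics/b1.npz"))
m=np.zeros((400,640),np.uint8); cv2.line(m,(309,98),(358,165),1,13)
P,c=cloud(f,m>0); q=P[(P[:,2]>.052)&(P[:,2]<.07)]
vx,vy,x0,y0=cv2.fitLine(q[:,:2].astype(np.float32),cv2.DIST_HUBER,0,.001,.001).ravel()
s=(q[:,:2]-[x0,y0])@[vx,vy]; w=(q[:,:2]-[x0,y0])@[-vy,vx]
print("bar",len(q),(x0,y0),np.degrees(np.arctan2(vy,vx)),"s",np.percentile(s,[1,99]),"w",np.percentile(w,[3,97]),"z",np.percentile(q[:,2],[50,95]))
# full bar assembly + lid
r=(P,)
A,c=cloud(f); A=A[(A[:,2]>.045)&(A[:,2]<.068)&(A[:,0]>.48)&(A[:,0]<.70)&(A[:,1]>-.05)&(A[:,1]<.17)].astype(np.float32)
d=np.array([vx,vy])*np.sign(vy); n=np.array([d[1],-d[0]]);print("n",n)
a=(A[:,:2]-[x0,y0])@n; b=(A[:,:2]-[x0,y0])@d
print(len(A),np.percentile(a,[.5,99.5]),[(round(k,3),np.percentile(b[abs(a-k)<.004],[2,98]).round(3),round(float(np.median(A[abs(a-k)<.004,2])),4)) for k in(0,.02,.04,.06,.08,.1,.13)])
E
```

```text
bar 935 (np.float32(0.52164936), np.float32(0.033126846)) -73.115265 s [-0.04640163  0.04907815] w [-0.00481829  0.00461894] z [0.05925679 0.06087636]
n [0.956891  0.2904472]
17792 [-0.00415786  0.15111836] [(0, array([-0.051,  0.052]), 0.0595), (0.02, array([-0.054,  0.053]), 0.0583), (0.04, array([-0.054,  0.053]), 0.0582), (0.06, array([-0.073,  0.073]), 0.0532), (0.08, array([-0.073,  0.073]), 0.0543), (0.1, array([-0.073,  0.072]), 0.0543), (0.13, array([-0.074,  0.05 ]), 0.0543)]
```

{"name": "jog_arm", "arguments": {
  "moves": [
    [[4,0,0,0,0,0,-0.12],[4,0,0,0,0,0,-0.12],[4,0,0,0,0,0,-0.12],[4,0,0,0,0,0,-0.12],[4,0,0,0,0,0,-0.12],[4,0,0,0,0,0,-0.05],[4,1.6,1.8,0,0,0,0],[4,1.6,1.8,0,0,0,0],[4,0,0,2,0,0,0],[4,0,0,3,0,0,0],[4,0,0,3,0,0,0],[4,0,0,3,0,0,0],[4,0,0,2,0,0,0],[4,0,0,0,0,0,0],[4,0,0,0,0,0,0]]
  ]
}}

```text
time: 13.78
tool_pos: [0.5201, 0.0293, 0.0995]
tool_rot: [-0.001, 0.598, 0.801, -0.001]
contact_force: [-0.1, 0.7, 0.6]
gripper_width: 0.469
grasp_force: 0.0
```

```bash
python3 - <<'E'
from h import *
rel([.5217,.0331,.037])
f=grab_frame("wrist"); P,c=cloud(f); np.savez("pics/b2.npz",**{k:f[k] for k in("color","depth","fx","fy","cx","cy","R","t")})
n=np.array([.957,.290]);d=np.array([-.29,.957])
a=(P[:,:2]-[.5217,.0331])@n; b=(P[:,:2]-[.5217,.0331])@d
m=(abs(a)<.012)&(b>.012)&(b<.06)&(P[:,2]>.054)&(P[:,2]<.068)
print(m.sum(),"a",np.percentile(a[m],[2,50,98]),"b",np.percentile(b[m],[2,98]),"z",np.percentile(P[m,2],[50,95]))
E
```

```text
tcp [0.5201 0.0293 0.0995] yang 16.5 z [-0.003  0.    -1.   ] delta cm [0.31 0.28 6.24] w 0.469 t 13.78 F [-0.1  0.7  0.6]
1160 a [-0.00425594  0.00074893  0.0109322 ] b [0.01295869 0.05324406] z [0.0590691 0.0605886]
```

{"name": "jog_arm", "arguments": {
  "moves": [
    [[4,0.3,0.25,0,0,0,0],[4,0,0,1.5,0,0,0],[4,0,0,2,0,0,0],[4,0,0,1.5,0,0,0],[4,0,0,1.2,0,0,0],[4,0,0,0,0,0,0]]
  ]
}}

```text
time: 14.33
tool_pos: [0.5219, 0.0338, 0.0372]
tool_rot: [-0.001, 0.598, 0.802, -0.001]
contact_force: [-0.6, -0.1, -0.5]
gripper_width: 0.467
grasp_force: 0.0
```

{"name": "jog_arm", "arguments": {
  "moves": [
    [[0,0,0,0,0,0,0],[0,0,0,0,0,0,0],[0,0,0,0,0,0,0],[0,0,0,0,0,0,0],[0,0,0,0,0,0,0],[0,0,0,0,0,0,0],[0,0,0,0,0,0,0],[0,0,0,0,0,0,0],[0,0,0,0,0,0,0]]
  ]
}}

```text
time: 15.08
tool_pos: [0.5239, 0.0336, 0.0401]
tool_rot: [0.001, 0.597, 0.802, 0.001]
contact_force: [-1.9, -0.6, 5.7]
gripper_width: 0.096
grasp_force: 58.8
```

```bash
python3 - <<'E'
from h import *
rel([.5217+.0789,.0331+.0239,.037+.1268])
n=60
th=np.radians(np.arange(0,61,6)+3.03);r=.1512
y=.151-r*np.cos(th); z=r*np.sin(th)-.008
print(np.c_[np.diff(y),-np.diff(z)].round(4)*100)
E
```

```text
tcp [0.5239 0.0336 0.0401] yang 16.6 z [ 0.003 -0.    -1.   ] delta cm [  0.04   8.05 -12.35] w 0.096 t 15.08 F [-1.9 -0.6  5.7]
[[ 0.17 -1.57]
 [ 0.33 -1.55]
 [ 0.49 -1.5 ]
 [ 0.64 -1.45]
 [ 0.79 -1.37]
 [ 0.93 -1.28]
 [ 1.06 -1.18]
 [ 1.18 -1.06]
 [ 1.28 -0.93]
 [ 1.37 -0.79]]
```

{"name": "jog_arm", "arguments": {
  "moves": [
    [[0,0,0.1,-0.8,0,0,0],[0,0,0.1,-0.8,0,0,0],[0,0,0.15,-0.8,0,0,0],[0,0,0.15,-0.75,0,0,0],[0,0,0.25,-0.75,0,0,0],[0,0,0.25,-0.75,0,0,0],[0,0,0.3,-0.7,0,0,0],[0,0,0.35,-0.7,0,0,0],[0,0,0.4,-0.7,0,0,0],[0,0,0.4,-0.7,0,0,0],[0,0,0,0,0,0,0],[0,0,0,0,0,0,0]]
  ]
}}

```text
time: 16.08
tool_pos: [0.5449, 0.04, 0.1132]
tool_rot: [-0.001, 0.597, 0.802, -0.002]
contact_force: [-2.4, -5.3, -1.7]
gripper_width: 0.091
grasp_force: 58.6
```

```bash
cat > lid.py <<'E'
from h import *
rel([.5217+.0789,.0331+.0239,.037+.1268])
H=np.array([.5217+.957*.151,.0331+.29*.151,.048]); n=np.array([.957,.29,0]);d=np.array([-.29,.957,0])
t,M,s=tool(); g=t-M[:,2]*.019
a=(H-g)@n; print("from grasp point: r",np.hypot(a,g[2]-H[2]),"deg",np.degrees(np.arctan2(g[2]-H[2],a))-3.03)
for cam in("scene","side","wrist"):
    f=grab_frame(cam); P,c=cloud(f); c=c.astype(int)
    m=(c[:,0]>c[:,2]+40)&(c[:,0]>c[:,1]+15)
    u=(H-P)@n; w=P[:,2]-H[2]; v=(P-H)@d
    k=m&(u>-.03)&(u<.17)&(abs(v)<.075)&(w>.005)&(w<.17)
    if k.sum()<30: print(cam,k.sum()); continue
    q=np.c_[u,w][k].astype(np.float32); L=cv2.fitLine(q,cv2.DIST_HUBER,0,.001,.001).ravel()
    print(cam,k.sum(),"lid angle",np.degrees(np.arctan(L[1]/L[0])),q.min(0),q.max(0))
    cv2.imwrite(f"pics/lid_{cam}_{int(s['time'])}.png",f["color"])
E
python3 lid.py
```

```text
tcp [0.5449 0.04   0.1132] yang 16.6 z [-0.005 -0.002 -1.   ] delta cm [ 0.03  5.8  -5.09] w 0.091 t 16.08 F [-2.4 -5.3 -1.7]
from grasp point: r 0.15211169151702303 deg 30.557788736801754
scene 0
side 335 lid angle 28.325983 [0.01333702 0.01290178] [0.07043303 0.04689602]
wrist 10467 lid angle 28.38821 [0.01172148 0.01284697] [0.07201598 0.04736888]
```

{"name": "jog_arm", "arguments": {
  "moves": [
    [[0,0,0.45,-0.65,0,0,0],[0,0,0.45,-0.65,0,0,0],[0,0,0.5,-0.6,0,0,0],[0,0,0.55,-0.6,0,0,0],[0,0,0.6,-0.55,0,0,0],[0,0,0.6,-0.5,0,0,0],[0,0,0.65,-0.5,0,0,0],[0,0,0.65,-0.45,0,0,0],[0,0,0.65,-0.4,0,0,0],[0,0,0.7,-0.4,0,0,0],[0,0,0,0,0,0,0],[0,0,0,0,0,0,0]]
  ]
}}

```text
time: 17.23
tool_pos: [0.6014, 0.0569, 0.1705]
tool_rot: [-0.001, 0.597, 0.802, -0.001]
contact_force: [-11.9, -4.0, 15.2]
gripper_width: 0.087
grasp_force: 60.3
```

```bash
python3 lid.py; python3 - <<'E'
from h import *
f=dict(np.load("pics/b1.npz")); P,c=cloud(f); c=c.astype(int)
H=np.array([.5217+.957*.151,.0331+.29*.151,.048]); n=np.array([.957,.29,0])
u=(H-P)@n; k=(c[:,0]>c[:,2]+40)&(c[:,0]>c[:,1]+15)&(abs(P[:,2]-.055)<.01)&(abs(u-.05)<.06)
print("shut slope",np.degrees(np.polyfit(u[k],P[k,2],1)[0]),k.sum())
E
```

```text
tcp [0.6014 0.0569 0.1705] yang 16.6 z [-0.002 -0.001 -1.   ] delta cm [ 0.03 -0.07  0.67] w 0.087 t 17.23 F [-11.9  -4.   15.2]
from grasp point: r 0.15685229424312735 deg 61.38472468433504
scene 0
side 186 lid angle 59.39231 [0.0039133  0.01904865] [0.03614482 0.07587637]
wrist 3785 lid angle 59.376995 [0.00265994 0.01788682] [0.03787096 0.07771908]
shut slope 0.10510405815805916 7966
```

```bash
python3 - <<'E'
from h import *
a=cv2.imread("pics/lid_wrist_17.png");b=cv2.imread("pics/lid_side_17.png")
cv2.imwrite("pics/l.png",np.hstack([cv2.resize(a,(480,300)),cv2.resize(b[140:240,250:350],(300,300),interpolation=2)]))
s=state();print(s["contact_force"],s["ft_torque"],s["grasp_force"])
E
```

```text
[-9.24063188 -4.48425962 15.25734486] [-0.72870631  1.95665655  0.04980766] 60.22022902965546
```

View pics/l.png

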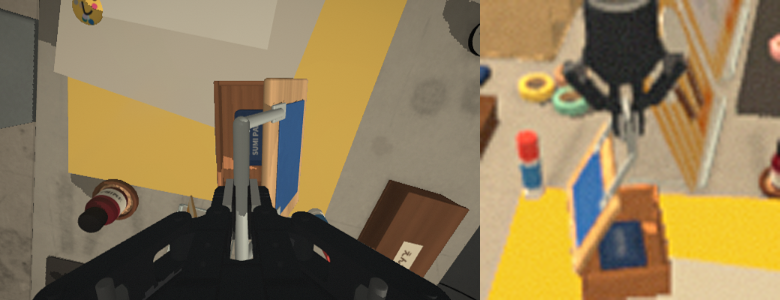

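The lid stands open at about 59.4°, with the bar pinched at (240,190) in the wrist view and the bottle still in its coaster at (105,205). I'll make a small correction upward to unload the lid and reach 60°.

{"name": "jog_arm", "arguments": {
  "moves": [
    [[0,0,0,-0.15,0,0,0],[0,0,0,-0.15,0,0,0],[0,0,0,0,0,0,0],[0,0,0,0,0,0,0],[0,0,0,0,0,0,0]]
  ]
}}

```text
time: 17.8
tool_pos: [0.6009, 0.0568, 0.1703]
tool_rot: [-0.001, 0.598, 0.802, -0.001]
contact_force: [-5.0, -3.1, 6.1]
gripper_width: 0.09
grasp_force: 59.1
```

```bash
python3 lid.py
```

```text
tcp [0.6009 0.0568 0.1703] yang 16.6 z [-0.003 -0.001 -1.   ] delta cm [ 0.03 -0.02  0.65] w 0.09 t 17.8 F [-5.  -3.1  6.1]
from grasp point: r 0.15691300069651543 deg 61.16394298158228
scene 0
side 187 lid angle 59.804806 [0.0039069  0.01812264] [0.03619004 0.07618531]
wrist 3804 lid angle 59.261517 [0.00285018 0.01819986] [0.03803843 0.07962119]
```

{"name": "jog_arm", "arguments": {
  "moves": [
    [[0,0,0.1,-0.1,0,0,0],[0,0,0.1,-0.1,0,0,0],[0,0,0,0,0,0,0],[0,0,0,0,0,0,0],[0,0,0,0,0,0,0],[0,0,0,0,0,0,0],[0,0,0,0,0,0,0],[0,0,0,0,0,0,0]]
  ]
}}

```text
time: 18.62
tool_pos: [0.6025, 0.0573, 0.1712]
tool_rot: [-0.001, 0.598, 0.802, -0.002]
contact_force: [-2.3, -4.7, 1.9]
gripper_width: 0.088
grasp_force: 58.7
```

```bash
python3 lid.py
```

```text
tcp [0.6025 0.0573 0.1712] yang 16.6 z [-0.004 -0.001 -1.   ] delta cm [ 0.02 -0.19  0.74] w 0.088 t 18.62 F [-2.3 -4.7  1.9]
from grasp point: r 0.15701793005429263 deg 61.90783651270205
scene 0
side 185 lid angle 59.992916 [0.00360198 0.01716117] [0.03562124 0.07549734]
wrist 3691 lid angle 59.995243 [0.00252569 0.01768422] [0.03707465 0.07803707]
```

Both cameras read 60.0°, with low forces.

```bash
python3 -c "
from plant import *
print(job_done())"
```

```text
the job is handed in; nothing more can be done
None
```

The red ink bottle stands upright and released in the coaster (about 2 mm off centre), and the arm is holding the case lid by its bar at 60° (side and wrist cameras both read 60.0°); the job is handed in at about 19 s.

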